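Move the condiments from the rail rack to the shelf tray in the same order

TASK

Clear the steel rail rack for cleaning: move its four condiment containers (ceramic jar, pepper mill, metal shaker, square tin) over to the white tray, one standing upright in each compartment, in the same order from left to right as they stand on the rack now, as seen from the robot. Keep them upright, set each down gently rather than dropping it, and leave the mug at the end of the rack where it is.

Things in the scene. Friction and masses are not known exactly. Their poses are not given: they have to be found in the camera images.
- jar: squat white ceramic jar with a light wooden lid: upright cylinder, 62 mm diameter, 80 mm tall overall, the lid from 67 mm up. About 0.34 kg. Origin: centre of its underside, z up. Grip it by the straight side, about 58 mm above the origin.
- mill: dark wooden pepper mill, 131 mm tall, the tallest: foot 54 mm in diameter, narrowing to a 42 mm waist at 55 mm, then a straight cylindrical head 46 mm in diameter from 79 to 113 mm above the origin, with a small steel knob on top. About 0.24 kg. Origin: centre of its underside, z up. Grip it by the head, about 97 mm above the origin.
- shaker: plain metal shaker with a low domed, perforated top: cylinder 50 mm in diameter, straight to 88 mm, 104 mm tall overall. About 0.22 kg. Origin: centre of its underside, z up. Grip it by the straight side, about 68 mm above the origin.
- tin: dark steel tin of square section, 48 x 48 mm, body 82 mm tall, with a paper band round it and a round black cap 36 mm in diameter on top (96 mm overall). About 0.26 kg. Origin: centre of its underside, z up; x and y are square to its faces. At the start its faces lie within about 0.1 rad of the row's directions. Grip it across two faces that look away from each other, about 64 mm above the origin.
- holder_jar: fixed steel dish on the rail rack in which the ceramic jar stands at the start: one of four alike, 85 mm apart in a row. Inside 70 mm across at the floor, rim 80 mm across, 14 mm above the origin. Origin: centre of its underside, 18 mm above the worktop; its floor is 4 mm above that. y runs along the row (+y: left seen from the robot), x across; all four have the same yaw.
- holder_mill: fixed steel dish on the rail rack in which the pepper mill stands at the start: one of four alike, 85 mm apart in a row. Inside 70 mm across at the floor, rim 80 mm across, 14 mm above the origin. Origin: centre of its underside, 18 mm above the worktop; its floor is 4 mm above that. y runs along the row (+y: left seen from the robot), x across; all four have the same yaw.
- holder_shaker: fixed steel dish on the rail rack in which the metal shaker stands at the start: one of four alike, 85 mm apart in a row. Inside 70 mm across at the floor, rim 80 mm across, 14 mm above the origin. Origin: centre of its underside, 18 mm above the worktop; its floor is 4 mm above that. y runs along the row (+y: left seen from the robot), x across; all four have the same yaw.
- holder_tin: fixed steel dish on the rail rack in which the square tin stands at the start: one of four alike, 85 mm apart in a row. Inside 70 mm across at the floor, rim 80 mm across, 14 mm above the origin. Origin: centre of its underside, 18 mm above the worktop; its floor is 4 mm above that. y runs along the row (+y: left seen from the robot), x across; all four have the same yaw.
- tray: fixed white tray, 112 x 345 mm, in front of or beyond the rack, 0.2 m from it. Walls 32 mm high, corner sockets 40, three dividers 28 make four compartments in a row, each 80 (y) x 104 mm (x). Origin: centre of its underside, on the worktop; y along the row (+y: left seen from the robot). Compartment centres: y = 127.5, 42.5, -42.5, -127.5 mm, x = 0; floor 6 mm above the origin.
- mug: white ceramic mug (a bystander), rim diameter 76 mm, 90 mm tall, standing just beyond one end of the rail rack, its centre about 260 mm from the middle of the row. Origin: centre of its underside. To be left alone.

How it is judged:
By the outcome, as a careful person would: the job done as asked, in the order asked, and still so for the second after the job is handed in, with the robot touching nothing.
It also fails if it takes over 104 s, if anything falls off the work surface, if the arm or the gripper's body presses on something with over 40 N, if the wrist force passes 120 N, or if a joint passes its speed limit or range.

ROBOT

A 6-joint arm with a two-finger parallel gripper is mounted at the origin on the work surface. World frame = base frame: x ahead of the robot, y to its left, z up, the work surface at z = 0. Lengths are in m, angles in rad, forces in N, time in s.
With the tool pointing down it reaches from about 0.25 to 0.8 m from the base axis. Payload 3.9 kg.
Tool frame: the origin (TCP) lies midway between the tips of the shut fingers; the grasp point (between the pads) lies 19 mm behind it; z points along the fingers, y is the line along which they close (so a half turn about z gives the same grasp; the last joint's range is limited). The gripper opens to 85 mm and grips with 20 to 120 N. Pads are 22 mm wide; open, the fingers measure 114 mm over their backs; the gripper's body (76 mm by 85 mm) begins 54 mm behind the grasp point. The pads swing forward as they close: fully open they stand 13 mm farther back than shut.
Start: joints at [-1.168, 0.26, -0.138, 1.173, 0, 1.571], TCP at [0.206, -0.483, 0.192] pointing down, gripper open.
Joint ranges: [-2.78, 2.78], [-0.83, 1.72], [-1.28, 1.37], [-1.9, 2.12], [-1.57, 1.48], [-3.14, 3.14]. Speed limits (rad/s): [2.57, 2.57, 3.14, 3.14, 3.14, 3.14].

INTERFACE

Orientations are given as a unit quaternion [x, y, z, w].
In Python, from cell import * gives the robot as it stands.
- The arm moves only by the tool play_rows, never from a script. Its argument "moves" is text: rows parted by semicolons, each of 7 numbers parted by spaces: the shift along the tool's x, y, z normalised to -1 to 1, where 1 is 0.04 m, then the turn, a rotation vector about the tool's x, y, z normalised to -1 to 1, where 1 is 0.12 rad, then the opening, from -1 (shut) to 1 (fully open). In form: x y z wx wy wz gripper; .... A call has 1 to 5 rows; each row shifts and turns the commanded pose from where the row before left it, along the tool's axes as they then stand; what a row does not reach is not made up. A row lasts 1/8 s, in which the tool goes at most 62.5 mm and 10.7 degrees, less where a joint would pass 70% of its speed; a pose out of reach is approached as far as the arm can. A call with a number of a shift or a turn outside -1 to 1 is refused whole. A call with a gripper value outside its range is refused whole. The fingers move at their own pace and stop on an object; "squeeze" is the grip in N (left out, the last holds). Time passes only in rows, so rows that do not move let the fingers close. It gives the time, the measured TCP pose, the force, the opening and the grip force at its end, in the units of the state.
- get_state(): the state, without advancing time (a new reading comes with each control period).
- camera(name): name is "scene" or "top" or "wrist"; returns (picture, depth): 400x640x3 uint8, red, green, blue; 400x640 float32, m along the optical axis (not along the pixel's ray), 0 where there is no reading.
- calibration(name): a dict with "vertical_fov" (degrees; the focal length in pixels is half the picture's height over the tangent of half this angle, whatever the lens; pixels are square), "cx", "cy" (the principal point, pixels), "distortion" ([k1, k2, p1, p2, k3] as OpenCV has them; the pictures are not rectified), "R" (3x3) and "t" (3): a world point X has camera coordinates R X + t. Camera axes: x right, y down, z forward; pixel columns grow to the right and rows downward; lengths in m; the calibration is good to about 2 mm. A picture is of the moment at which its call begins: read the wrist's pose just before it. calibration takes no time and is no camera call; for the wrist camera it gives the pose at the moment of the call.
- close_job(): hands the job in; it is judged then, once.
Trained networks look in the newest picture that a camera, given by its name, has taken for a name from the list of things; names that differ only in an ending like _2 or _b are one class to them, and where a whole thing is asked for, a point or a joint stands for the part that bears it (a point fixed in the world has none). Each returns a list of dicts, best first, with "score" (0 to 1); they miss things now and then, are a little off and sometimes report something else, mostly with a low value. They report only what shows in the picture. A call takes as long as a camera call.
- trace(name, camera): "region" (400x640 bool, what is visible of it) and "rect" ([left, top, right, bottom] in pixels, round what is visible of it).
The state is a dict: "time_s": time; "qpos": joint angles; "dq": joint speeds; "tau": joint torques, N m; "position": TCP position; "eef_rot": TCP orientation; "contact_force": force on the tool from outside, world axes, zero at the start; "torque": the same for the moment, N m; "grip_width": finger opening in m; "grip_force": force on a finger pad.
Only numpy, scipy, OpenCV 4.12 (cv2) and the standard library are available. Lean on these libraries where they do the work, as an engineer would, in place of code of your own. Each camera call takes 0.05 s, during which the arm holds its last target. There are 200 camera calls.

## Working session

There is one attempt and no reset: what is moved stays moved. The work goes in short steps, Python scripts to look and compute and a tool call to move; the robot and the scene stay as the last step left them, time stands still between calls to the robot, and variables do not carry over. Pictures are saved under pics/ and viewed, at most 14 in all, crops included, and the job is handed in when it is done.

Besides the shell and the picture viewer there is one more tool, called after ">>>" by a JSON object that holds its "fn" and its "kwargs", one argument or row to a line. play_rows: Moves the arm, as the interface text tells. Scaled input: -1 to 1 covers 0.04 m each way for a shift and 0.12 rad each way for a turn. Its arguments: {"type":"object","properties":{"moves":{"type":"string"},"squeeze":{"type":"number"}},"required":["moves"]}

```bash
ls; mkdir -p pics; python3 - <<'E'
from cell import *
import cv2,numpy as np
s=get_state();print({k:np.round(v,3).tolist() for k,v in s.items()})
for n in("scene","top"):
    p,d=camera(n);cv2.imwrite(f"pics/{n}0.png",p[:,:,::-1])
    c=calibration(n);print(n,c)
    for o in("jar","mill","shaker","tin","holder_jar","tray","mug"):
        for r in trace(o,n)[:4]:print(o,round(r["score"],2),np.round(r["rect"]).tolist(),int(r["region"].sum()))
E
```

```text
pics
{'time_s': 0.0, 'qpos': [-1.168, 0.261, -0.139, 1.173, -0.0, 1.571], 'dq': [0.001, -0.0, -0.002, -0.0, -0.001, -0.001], 'tau': [-0.0, -40.568, 25.392, 0.019, -0.0, 0.0], 'position': [0.206, -0.482, 0.191], 'eef_rot': [0.98, 0.2, -0.0, -0.001], 'contact_force': [-0.486, -0.182, -0.343], 'torque': [-0.023, -0.001, -0.003], 'grip_force': 0.0, 'grip_width': 0.085}
scene {'vertical_fov': 45.99905493989248, 'cx': 315.57682744010106, 'cy': 201.4728450156915, 'distortion': array([-0.08404582,  0.        ,  0.        ,  0.        ,  0.        ]), 'R': array([[ 0.44622231,  0.89492144,  0.0011277 ],
       [ 0.56778374, -0.28213169, -0.77331968],
       [-0.6917422 ,  0.34571278, -0.63401529]]), 't': array([-0.28089625, -0.26651399,  1.23259   ])}
jar 0.67 [302.0, 131.0, 332.0, 183.0] 1421
jar 0.6 [218.0, 150.0, 248.0, 205.0] 1523
mill 0.88 [262.0, 124.0, 291.0, 190.0] 1611
mill 0.31 [168.0, 158.0, 209.0, 218.0] 1793
shaker 0.7 [216.0, 150.0, 248.0, 202.0] 1389
tin 0.91 [167.0, 159.0, 207.0, 222.0] 1708
holder_jar 0.5 [300.0, 166.0, 335.0, 187.0] 194
tray 0.93 [196.0, 193.0, 422.0, 344.0] 14442
mug 0.68 [346.0, 122.0, 396.0, 181.0] 2137
top {'vertical_fov': 48.96116512592657, 'cx': 314.5044506733984, 'cy': 192.7289522062971, 'distortion': array([0.03659412, 0.        , 0.        , 0.        , 0.        ]), 'R': array([[ 0.02401487, -0.99959444,  0.01530474],
       [-0.98362638, -0.0263609 , -0.17828137],
       [ 0.17861251, -0.01077275, -0.98386052]]), 't': array([0.02709025, 0.53301059, 0.75470486])}
jar 0.66 [264.0, 214.0, 300.0, 256.0] 1143
mill 0.78 [317.0, 218.0, 348.0, 256.0] 849
shaker 0.91 [364.0, 225.0, 401.0, 257.0] 877
tin 0.91 [407.0, 227.0, 451.0, 256.0] 1125
holder_jar 0.58 [264.0, 230.0, 304.0, 262.0] 330
tray 0.64 [248.0, 94.0, 444.0, 178.0] 11276
tray 0.39 [186.0, 209.0, 238.0, 273.0] 2068
mug 0.59 [187.0, 210.0, 236.0, 275.0] 1985
```

View pics/scene0.png

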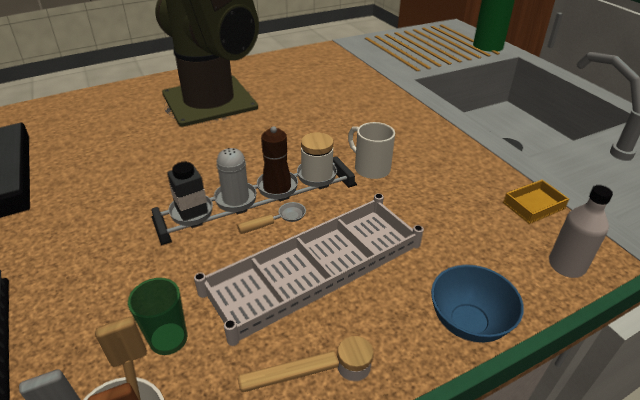

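View pics/top0.png

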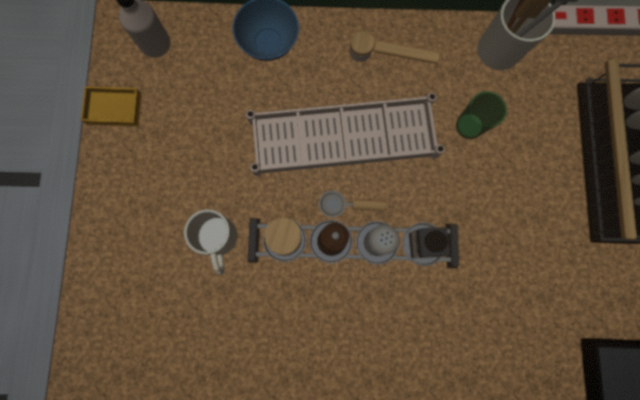

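The scene view shows the rack at about (250,195), with the tin, shaker, mill and jar running towards the mug at (375,150), and the tray at (310,265). In the top view, left is +y. From left to right the order is jar (282,237), mill (332,238), shaker (381,240), tin (430,241), with the tray at (345,133) beyond the rack and the mug at (210,235).

```bash
cat > h.py <<'E'
from cell import *
import cv2,numpy as np
from scipy.optimize import least_squares
def K(c,h=400):
    f=h/2/np.tan(np.radians(c["vertical_fov"])/2)
    return np.array([[f,0,c["cx"]],[0,f,c["cy"]],[0,0,1]])
def back(c,uv,z):
    n=cv2.undistortPoints(np.float64(uv).reshape(-1,1,2),K(c),c["distortion"])[:,0]
    return (np.c_[n,np.ones(len(n))]*np.reshape(z,(-1,1))-c["t"])@c["R"]
def proj(c,X):
    return cv2.projectPoints(np.float64(X).reshape(-1,1,3),cv2.Rodrigues(c["R"])[0],c["t"],K(c),c["distortion"])[0][:,0]
def cloud(c,d,m=None):
    m=(d>0) if m is None else m&(d>0)
    v,u=np.nonzero(m);return back(c,np.c_[u,v],d[v,u])
def onplane(c,uv,z):
    C=-c["R"].T@c["t"];P=back(c,uv,np.ones(len(np.reshape(uv,(-1,2)))))-C
    return C+P*((z-C[2])/P[:,2:3])
def circ(P,r):
    f=lambda q:np.hypot(P[:,0]-q[0],P[:,1]-q[1])-r
    s=least_squares(f,P[:,:2].mean(0),loss="soft_l1",f_scale=.002);return s.x,np.median(np.abs(s.fun))
E
python3 - <<'E'
from h import *
spec=dict(jar=(.031,.03,.06,.025),mill=(.023,.083,.11,.02),shaker=(.025,.03,.085,.02),tin=(.024,.03,.08,.02))
L={}
for n in("scene","top"):
    p,d=camera(n);c=calibration(n)
    P=cloud(c,d);w=P[(np.abs(P[:,2])<.012)&(P[:,0]>.2)&(P[:,0]<.7)&(abs(P[:,1])<.3)]
    print(n,"table z",np.round(np.percentile(w[:,2],[10,50,90]),4))
    for o in spec:
        t=trace(o,n)
        if n=="scene" and o in("jar",):t=[x for x in t if x["rect"][0]>290]
        if not t: print("no",o);continue
        m=cv2.erode(t[0]["region"].astype(np.uint8),np.ones((3,3)))>0
        Q=cloud(c,d,m);L[o,n]=Q
        r,a,b,_=spec[o];zz=Q[:,2]-.022
        S=Q[(zz>a)&(zz<b)]
        print(n,o,"top",np.round(np.percentile(Q[:,2],[95,99]),4),"n",len(S),end=" ")
        tp=Q[Q[:,2]>np.percentile(Q[:,2],97)-.008];print("topc",np.round((tp.max(0)+tp.min(0))/2,4)[:2],end=" ")
        if len(S)>20 and o!="tin":print("circ",*[np.round(x,4) for x in circ(S,r)])
        else:print()
    t=trace("tray",n)[0];Q=cloud(c,d,t["region"]);
    fl=Q[(Q[:,2]<.012)];rim=Q[Q[:,2]>.02]
    for nm,A in(("floor",fl),("rim",rim)):
        A=np.float32(A);print(nm,len(A),np.round(np.percentile(A[:,2],[5,50,95]),4),cv2.minAreaRect(A[:,:2]))
np.savez("c.npz",**{a+"_"+b:v for (a,b),v in L.items()})
E
```

```text
scene table z [-0.0009  0.0007  0.0066]
scene jar top [0.103  0.1036] n 389 topc [0.4525 0.0895] circ [0.4493 0.0919] 0.0006
scene mill top [0.1424 0.1471] n 299 topc [0.4562 0.0031] circ [0.4478 0.0062] 0.0007
scene shaker top [0.1251 0.1266] n 642 topc [ 0.4543 -0.0781] circ [ 0.4475 -0.0779] 0.0007
scene tin top [0.1187 0.1195] n 725 topc [ 0.4486 -0.1626] Traceback (most recent call last):
  File "<stdin>", line 23, in <module>
cv2.error: OpenCV(4.12.0) /io/opencv/modules/imgproc/src/convhull.cpp:143: error: (-215:Assertion failed) total >= 0 && (depth == CV_32F || depth == CV_32S) in function 'convexHull'
```

```bash
python3 - <<'E'
from h import *
spec=dict(jar=(.031,.03,.06),mill=(.023,.083,.11),shaker=(.025,.03,.085),tin=(.024,.03,.08))
T=[]
for n in("scene","top"):
    p,d=camera(n);c=calibration(n);print(n)
    for o in spec:
        t=[x for x in trace(o,n) if not(n=="scene" and o=="jar" and x["rect"][0]<290)]
        if not t: print("no",o);continue
        m=cv2.erode(t[0]["region"].astype(np.uint8),np.ones((3,3)))>0
        Q=cloud(c,d,m);r,a,b=spec[o];zz=Q[:,2]-.022;S=Q[(zz>a)&(zz<b)]
        if n=="top":
            print(o,"top",np.round(np.percentile(Q[:,2],[95,99]),4),len(S),*(circ(S,r) if o!="tin" and len(S)>20 else [0]))
        if o=="tin":T.append(S);T.append(Q[(zz>.084)])
    t=trace("tray",n)[0];Q=cloud(c,d,t["region"])
    for nm,A in(("floor",Q[(Q[:,2]<.012)]),("rim",Q[Q[:,2]>.02])):
        A=np.ascontiguousarray(A,dtype=np.float32);print(nm,len(A),np.round(np.percentile(A[:,2],[5,50,95]),4),cv2.minAreaRect(np.ascontiguousarray(A[:,:2])))
# tin
def sq(P,h=.024):
    def f(q):
        x=(P[:,:2]-q[:2])@np.array([[np.cos(q[2]),-np.sin(q[2])],[np.sin(q[2]),np.cos(q[2])]])
        return np.abs(x).max(1)-h
    best=None
    for a in np.arange(-.3,.31,.1):
        s=least_squares(f,[.447,-.162,a],loss="soft_l1",f_scale=.001)
        if best is None or s.cost<best.cost:best=s
    return best.x,np.median(abs(best.fun))
print("tin scene",len(T[0]),sq(T[0]))
print("tin both",sq(np.r_[T[0],T[2]]))
for i in(1,3):
    if len(T[i])>20:print("cap",circ(T[i],.018) , (T[i].max(0)+T[i].min(0))/2, np.ptp(T[i],axis=0))
E
```

```text
scene
floor 8183 [0.0037 0.0063 0.01  ] ((0.636354923248291, -0.0033924132585525513), (0.16043411195278168, 0.39521321654319763), 7.143170356750488)
rim 4462 [0.021  0.0286 0.0397] ((0.656470000743866, -0.01487383246421814), (0.12301082164049149, 0.36761021614074707), 7.285998344421387)
top
jar top [0.104  0.1048] 4 0
mill top [0.1492 0.1526] 22 [0.44776765 0.0075613 ] 0.00012872724725170905
shaker top [0.1265 0.1273] 109 [ 0.44728468 -0.07615738] 0.00020865081665730548
tin top [0.1193 0.1203] 216 0
floor 8026 [0.0033 0.0059 0.0087] ((0.6592457890510559, -0.021001875400543213), (0.12898439168930054, 0.3760128915309906), 7.453155040740967)
rim 2468 [0.0214 0.0301 0.0398] ((0.6535387635231018, -0.013497918844223022), (0.1203393042087555, 0.3669534921646118), 7.402254104614258)
tin scene 730 (array([ 0.44655417, -0.16172041,  0.07275064]), np.float64(0.000666611867259562))
tin both (array([ 0.44649266, -0.16023835,  0.06318288]), np.float64(0.0007703423451932319))
cap (array([ 0.44566226, -0.16169915]), np.float64(0.0023102706695497417)) [ 0.45058246 -0.16198923  0.11319981] [0.0409862  0.03576744 0.01437286]
cap (array([ 0.44590103, -0.16055875]), np.float64(0.004802057182722141)) [ 0.4455105  -0.16021289  0.1138508 ] [0.0433856  0.03894901 0.01565238]
```

```bash
python3 - <<'E'
from h import *
px=dict(top=[(250,116),(432,97),(439,149),(255,168)],scene=[(378,199),(419,233),(232,326),(201,277)])
R=lambda a:np.array([[np.cos(a),-np.sin(a)],[np.sin(a),np.cos(a)]])
al=[]
for n in px:
    p,d=camera(n);c=calibration(n)
    m=np.zeros(d.shape,np.uint8)
    X=onplane(c,px[n],.04);print(n,"corners",np.round(X[:,:2],4).tolist(),"mean",X.mean(0)[:2])
    cv2.fillConvexPoly(m,cv2.convexHull(np.int32(px[n])),1);m=cv2.dilate(m,np.ones((11,11)))>0
    Q=cloud(c,d,m)
    H=Q[(Q[:,2]>.036)&(Q[:,2]<.046)]
    cc=[]
    for x in X:
        k=H[np.hypot(*(H[:,:2]-x[:2]).T)<.02]
        cc.append((k[:,:2].max(0)+k[:,:2].min(0))/2);print(" post",len(k),np.round(cc[-1],4),np.round(k[:,2].mean(),4))
    print(" mean",np.mean(cc,0))
    B=Q[(Q[:,2]>.0285)&(Q[:,2]<.036)]
    al.append(B)
def f(q,P,hx,hy):
    x=(P[:,:2]-q[:2])@R(q[2]);return np.minimum(abs(abs(x[:,0])-hx),abs(abs(x[:,1])-hy))
for nm,P in(("sc",al[1]),("top",al[0]),("both",np.r_[al[0],al[1]])):
    s=least_squares(f,[.655,-.014,.127],args=(P,.0545,.171),loss="soft_l1",f_scale=.002);print(nm,s.x,len(P),np.median(abs(s.fun)))
E
```

```text
top corners [[0.6781, 0.1664], [0.7263, -0.1805], [0.6234, -0.1915], [0.5773, 0.1522]] mean [ 0.65127348 -0.01336583]
 post 66 [0.6822 0.166 ] 0.0397
 post 76 [ 0.7272 -0.1799] 0.0398
 post 68 [ 0.6247 -0.1929] 0.0395
 post 71 [0.5794 0.149 ] 0.0399
 mean [ 0.65336005 -0.01445476]
scene corners [[0.5887, 0.1464], [0.6956, 0.1595], [0.7339, -0.1796], [0.6287, -0.1928]] mean [ 0.66174987 -0.01663603]
 post 61 [0.5823 0.151 ] 0.0399
 post 72 [0.6862 0.1645] 0.0396
 post 122 [ 0.7303 -0.1813] 0.04
 post 90 [ 0.627  -0.1939] 0.0402
 mean [ 0.65647118 -0.01493073]
sc [ 0.65631117 -0.01497983  0.12870019] 1911 0.0014655354532684475
top [ 0.65374661 -0.01285772  0.12810475] 1284 0.001497851218217737
both [ 0.65527915 -0.01408292  0.12979464] 3195 0.0017741605180639983
```

```bash
cat >> h.py <<'E'
from scipy.spatial.transform import Rotation as Ro
def rows(goal,phi,n,s=None):
    s=s or get_state();p=np.array(s["position"]);R=Ro.from_quat(s["eef_rot"])
    y=[np.cos(phi),np.sin(phi),0];z=[0,0,-1];G=Ro.from_matrix(np.c_[np.cross(y,z),y,z])
    rv=(R.inv()*G).as_rotvec()
    for i in range(n):
        d=R.inv().apply((np.array(goal)-p)/(n-i))/.04;t=rv/n/.12
        print(*np.round(np.r_[d,t],2))
        p=p+R.apply(d*.04);R=R*Ro.from_rotvec(t*.12)
E
python3 -c "
from h import *
rows([.449,.09,.2],0,16)"
```

```text
0.7 -0.67 -0.01 0.0 0.0 -0.61
0.75 -0.62 -0.01 0.0 0.0 -0.61
0.79 -0.57 -0.01 0.0 0.0 -0.61
0.83 -0.51 -0.01 0.0 0.0 -0.61
0.87 -0.44 -0.01 0.0 0.0 -0.61
0.9 -0.38 -0.01 0.0 0.0 -0.61
0.92 -0.31 -0.01 0.0 0.0 -0.61
0.94 -0.25 -0.01 0.0 0.0 -0.61
0.96 -0.18 -0.01 0.0 0.0 -0.61
0.97 -0.11 -0.01 0.0 0.0 -0.61
0.97 -0.04 -0.01 0.0 0.0 -0.61
0.97 0.04 -0.01 0.0 0.0 -0.61
0.97 0.11 -0.01 0.0 0.0 -0.61
0.96 0.18 -0.01 0.0 0.0 -0.61
0.94 0.25 -0.01 0.0 0.0 -0.61
0.92 0.31 -0.01 0.0 0.0 -0.61
```

>>> {"fn": "play_rows", "kwargs": {
  "moves": "0.7 -0.67 -0.1 0 0 -0.61 1; 0.75 -0.62 -0.1 0 0 -0.61 1; 0.79 -0.57 0 0 0 -0.61 1; 0.83 -0.51 0 0 0 -0.61 1; 0.87 -0.44 0 0 0 -0.61 1",
  "squeeze": 40
}}

```text
time_s: 2.42
position: [0.2823, -0.3028, 0.2001]
eef_rot: [0.927, 0.376, 0.0, 0.0]
contact_force: [1.4, 0.1, 0.4]
grip_width: 0.0851
grip_force: 0.0
```

>>> {"fn": "play_rows", "kwargs": {
  "moves": "0.9 -0.38 0 0 0 -0.61 1; 0.92 -0.31 0 0 0 -0.61 1; 0.94 -0.25 0 0 0 -0.61 1; 0.96 -0.18 0 0 0 -0.61 1; 0.97 -0.11 0 0 0 -0.61 1"
}}

```text
time_s: 3.05
position: [0.3581, -0.1231, 0.2001]
eef_rot: [0.843, 0.538, 0.0, 0.0]
contact_force: [0.5, -0.7, 0.2]
grip_width: 0.0854
grip_force: 0.0
```

>>> {"fn": "play_rows", "kwargs": {
  "moves": "0.97 -0.04 0 0 0 -0.61 1; 0.97 0.04 0 0 0 -0.61 1; 0.97 0.11 0 0 0 -0.61 1"
}}

```text
time_s: 3.42
position: [0.4036, -0.0155, 0.2001]
eef_rot: [0.779, 0.628, 0.0, 0.0]
contact_force: [0.1, -1.3, -0.2]
grip_width: 0.0856
grip_force: 0.0
```

```bash
python3 - <<'E'
from h import *
s=get_state();print(np.round(s["position"],4),Ro.from_quat(s["eef_rot"]).as_rotvec())
c=calibration("wrist");p,d=camera("wrist");cv2.imwrite("pics/w1.png",p[:,:,::-1])
spec=dict(jar=(.031,.03,.06),mill=(.023,.083,.11),shaker=(.025,.03,.085),tin=(.024,.03,.08))
for o in spec:
    for t in trace(o,"wrist")[:1]:
        Q=cloud(c,d,cv2.erode(t["region"].astype(np.uint8),np.ones((3,3)))>0)
        if len(Q)<30:print(o,"few");continue
        r,a,b=spec[o];zz=Q[:,2]-.022;S=Q[(zz>a)&(zz<b)];tp=Q[Q[:,2]>np.percentile(Q[:,2],97)-.008]
        print(o,round(t["score"],2),np.round(t["rect"]),"ztop",np.percentile(Q[:,2],99).round(4),"topc",((tp.max(0)+tp.min(0))/2)[:2].round(4),len(S),circ(S,r) if len(S)>30 else"")
rows([.449,.0915,.17],0,4)
E
```

```text
[ 0.4036 -0.0155  0.2001] [2.44541714e+00 1.97130687e+00 6.64553975e-04]
jar 0.77 [306.   1. 387.  86.] ztop 0.1035 topc [0.4478 0.0932] 74 (array([0.44846777, 0.09318594]), np.float64(0.00011869484742889694))
mill 0.89 [328. 112. 395. 182.] ztop 0.1523 topc [0.446 0.011] 178 (array([0.44663609, 0.00720363]), np.float64(0.00018738330608679757))
shaker 0.68 [345. 192. 407. 264.] ztop 0.1264 topc [ 0.4457 -0.0743] 821 (array([ 0.44647719, -0.07636613]), np.float64(0.00024425126211347417))
tin 0.68 [351. 258. 414. 339.] ztop 0.1189 topc [ 0.4444 -0.1357] 1206 (array([ 0.4439645 , -0.15770808]), np.float64(0.0021886961479075356))
0.72 0.14 0.19 -0.0 0.0 -0.45
0.72 0.18 0.19 -0.0 0.0 -0.45
0.71 0.21 0.19 -0.0 0.0 -0.45
0.69 0.25 0.19 -0.0 0.0 -0.45
```

View pics/w1.png

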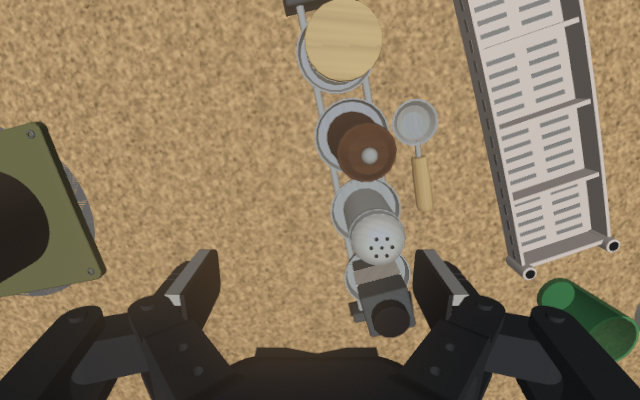

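The wrist view agrees: jar lid (345,40), mill knob (370,155), shaker (378,237), tin cap (390,318). I'll approach the jar now.

>>> {"fn": "play_rows", "kwargs": {
  "moves": "0.72 0.14 0.19 0 0 -0.45 1; 0.72 0.18 0.19 0 0 -0.45 1; 0.71 0.21 0.19 0 0 -0.45 1; 0.71 0.25 0.19 0 0 -0.45 1; 0 0 0 0 0 0 1"
}}

```text
time_s: 4.3
position: [0.4497, 0.0924, 0.1689]
eef_rot: [0.707, 0.707, -0.0, -0.0]
contact_force: [-0.1, -0.7, 0.1]
grip_width: 0.0849
grip_force: 0.0
```

>>> {"fn": "play_rows", "kwargs": {
  "moves": "0 -0.02 0.8 0 0 0 1; 0 0 0.8 0 0 0 1; 0 0 0.8 0 0 0 1; 0 0 0.47 0 0 0 1; 0 0 0 0 0 0 1"
}}

```text
time_s: 4.92
position: [0.4468, 0.0907, 0.0538]
eef_rot: [0.708, 0.706, -0.002, -0.001]
contact_force: [-0.1, -0.6, 0.7]
grip_width: 0.0853
grip_force: 0.0
```

>>> {"fn": "play_rows", "kwargs": {
  "moves": "0 0 0 0 0 0 -1; 0 0 0 0 0 0 -1; 0 0 0 0 0 0 -1; 0 0 0 0 0 0 -1; 0 0 0 0 0 0 -1",
  "squeeze": 40
}}

```text
time_s: 5.55
position: [0.4549, 0.094, 0.0624]
eef_rot: [0.707, 0.707, 0.006, 0.004]
contact_force: [-8.3, -2.1, 42.5]
grip_width: 0.0372
grip_force: 37.8
```

```bash
python3 - <<'E'
from h import *
s=get_state();print({k:np.round(v,3).tolist() for k,v in s.items()})
p,_=camera("scene");q,_=camera("wrist")
a=cv2.resize(p[90:250,140:420],None,fx=2,fy=2);b=cv2.resize(q,None,fx=.35,fy=.35)
im=np.zeros((320+140,560,3),np.uint8);im[:320]=a;im[320:,:b.shape[1]]=b;cv2.imwrite("pics/s2.png",im[:,:,::-1])
E
```

```text
{'time_s': 5.55, 'qpos': [0.203, 0.247, -0.523, 0.786, 0.0, 1.775], 'dq': [0.001, 0.0, -0.003, -0.002, 0.001, 0.001], 'tau': [-0.47, -16.407, 12.643, -3.166, -0.209, 0.025], 'position': [0.455, 0.094, 0.062], 'eef_rot': [0.707, 0.707, 0.006, 0.004], 'contact_force': [-8.302, -2.061, 42.471], 'torque': [-0.177, 1.283, 0.039], 'grip_force': 37.786, 'grip_width': 0.037}
```

View pics/s2.png

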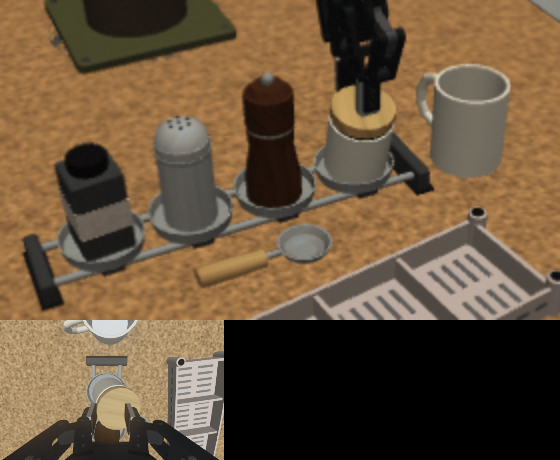

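```bash
python3 - <<'E'
from h import *
p,d=camera("scene");c=calibration("scene")
for u in (312,324,332):
  for v in range(110,186,6): print((u,v),p[v,u],back(c,[(u,v)],[d[v,u]])[0].round(3))
q,d=camera("wrist");
im=np.zeros((600,800,3),np.uint8);im[:400,:640]=q;a=cv2.resize(p[100:200,270:400],None,fx=2,fy=2);im[400:600,:260]=a
cv2.imwrite("pics/w3.png",im[:,:,::-1])
E
```

```text
(312, 110) [29 28 30] [0.427 0.093 0.155]
(312, 116) [13 13 13] [0.434 0.09  0.146]
(312, 122) [11 11 11] [0.436 0.089 0.135]
(312, 128) [13 12 12] [0.438 0.088 0.123]
(312, 134) [185 151  92] [0.441 0.086 0.112]
(312, 140) [194 158  95] [0.454 0.08  0.108]
(312, 146) [197 161  97] [0.468 0.073 0.104]
(312, 152) [102  76  45] [0.481 0.067 0.101]
(312, 158) [189 184 163] [0.48  0.067 0.087]
(312, 164) [105  99  87] [0.479 0.068 0.073]
(312, 170) [106 101  89] [0.477 0.068 0.057]
(312, 176) [107 101  89] [0.477 0.069 0.043]
(312, 182) [62 62 58] [0.479 0.067 0.031]
(324, 110) [102  76  47] [0.187 0.245 0.002]
(324, 116) [15 16 16] [0.483 0.089 0.17 ]
(324, 122) [13 11 11] [0.502 0.08  0.171]
(324, 128) [12 13 13] [0.501 0.08  0.158]
(324, 134) [14 13 14] [0.486 0.088 0.136]
(324, 140) [13 12 12] [0.487 0.088 0.124]
(324, 146) [37 36 35] [0.481 0.091 0.107]
(324, 152) [193 158  95] [0.492 0.085 0.102]
(324, 158) [88 65 38] [0.496 0.084 0.092]
(324, 164) [107 101  89] [0.49  0.087 0.073]
(324, 170) [105 100  88] [0.49  0.087 0.06 ]
(324, 176) [103  98  86] [0.486 0.09  0.042]
(324, 182) [63 62 58] [0.487 0.089 0.029]
(332, 110) [14 13 15] [0.519 0.085 0.201]
(332, 116) [13 11 14] [0.516 0.087 0.188]
(332, 122) [11 11 13] [0.512 0.09  0.173]
(332, 128) [14 15 15] [0.505 0.094 0.157]
(332, 134) [151 110  67] [ 0.295  0.21  -0.   ]
(332, 140) [190 155  93] [0.467 0.115 0.106]
(332, 146) [186 151  91] [0.482 0.108 0.103]
(332, 152) [150 118  70] [0.494 0.101 0.099]
(332, 158) [163 158 140] [0.494 0.102 0.085]
(332, 164) [89 84 74] [0.486 0.106 0.065]
(332, 170) [84 79 70] [0.48  0.11  0.046]
(332, 176) [136 136 128] [0.469 0.116 0.023]
(332, 182) [94 91 86] [0.478 0.112 0.015]
```

View pics/w3.png

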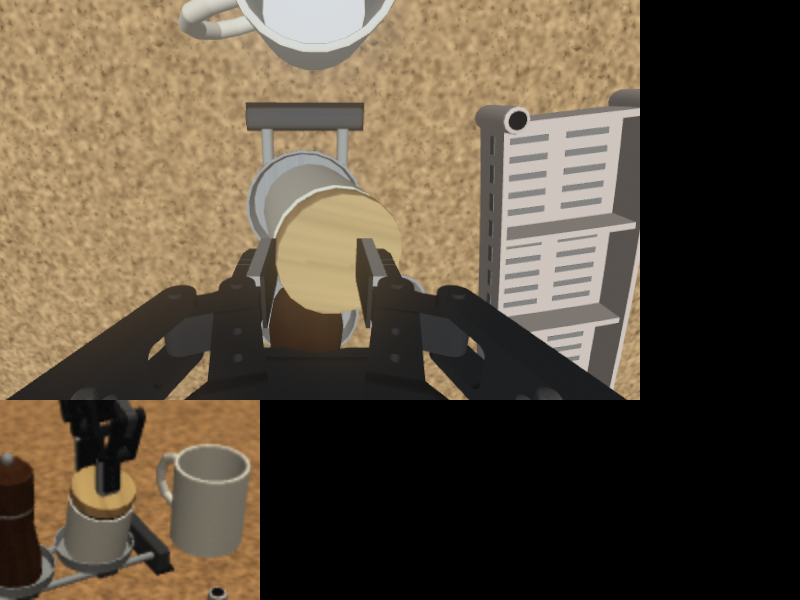

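```bash
python3 - <<'E'
from h import *
s=get_state();c=calibration("wrist");q,d=camera("wrist")
X=np.zeros(d.shape+(3,));v,u=np.nonzero(d>0);X[v,u]=back(c,np.c_[u,v],d[v,u])
print("cam",-c["R"].T@c["t"],"tcp",s["position"])
for uv in [(100,100),(450,50),(300,230),(340,200),(340,300),(382,250),(262,250),(262,290),(265,325),(362,245),(366,270),(366,310),(368,325),(230,330),(390,330),(305,360)]:
    print(uv,q[uv[1],uv[0]],X[uv[1],uv[0]].round(4),round(float(d[uv[1],uv[0]]),4))
E
```

```text
cam [0.45127842 0.16467586 0.24442145] tcp [0.45489735 0.09398158 0.06238743]
(100, 100) [180 152 111] [ 0.2983  0.1659 -0.    ] 0.2326
(450, 50) [191 161 119] [5.478e-01 1.988e-01 4.000e-04] 0.2261
(300, 230) [198 176 131] [0.446  0.1097 0.1096] 0.1447
(340, 200) [196 175 129] [0.4636 0.1223 0.1063] 0.1446
(340, 300) [199 177 129] [0.4648 0.0707 0.1045] 0.1607
(382, 250) [71 60 46] [0.4822 0.1007 0.1115] 0.1459
(262, 250) [113 109 102] [0.4308 0.1055 0.1207] 0.135
(262, 290) [70 63 56] [0.4331 0.0987 0.1397] 0.1187
(265, 325) [60 56 52] [0.4336 0.0842 0.1404] 0.122
(362, 245) [77 66 49] [0.4727 0.1047 0.1148] 0.1414
(366, 270) [68 57 41] [0.4712 0.1041 0.1353] 0.1219
(366, 310) [56 48 38] [0.471  0.0905 0.1405] 0.1207
(368, 325) [64 58 53] [0.4721 0.0838 0.1405] 0.1226
(230, 330) [42 39 35] [0.4311 0.1106 0.1765] 0.08
(390, 330) [43 39 36] [0.4704 0.1104 0.1766] 0.0805
(305, 360) [38 34 31] [0.4495 0.1041 0.1793] 0.0793
```

The fingertips sit on the lid, at (262,250) and (366,245). By the wrist depth they are at z≈0.107, while the TCP reads 0.062. The real tool ends about 45 mm above the reported TCP, so I'll back off and measure that offset.

>>> {"fn": "play_rows", "kwargs": {
  "moves": "0 0 -0.1 0 0 0 1; 0 0 -0.1 0 0 0 1; 0 0 -0.2 0 0 0 1; 0 0 -0.4 0 0 0 1; 0 0 -0.7 0 0 0 1"
}}

```text
time_s: 6.42
position: [0.4473, 0.0922, 0.1143]
eef_rot: [0.707, 0.707, -0.001, -0.001]
contact_force: [-0.0, 0.0, -0.1]
grip_width: 0.0852
grip_force: 0.0
```

```bash
cat > w.py <<'E'
from h import *
import sys
s=get_state();c=calibration("wrist");q,d=camera("wrist");T=np.array(s["position"])
print("tcp",T.round(4),"cam-tcp",(-c["R"].T@c["t"]-T).round(4),"grip",s["grip_width"])
v,u=np.nonzero(d>0);X=back(c,np.c_[u,v],d[v,u])
g=(q[v,u].max(1)<120)&(np.ptp(q[v,u].astype(int),axis=1)<22)&(v>200)&(X[:,2]>T[2]+.0)&(d[v,u]<.17)
for k,m in(("L",g&(u<320)),("R",g&(u>320))):
    Y=X[m];lo=Y[Y[:,2]<np.percentile(Y[:,2],1)+.002];print(k,len(Y),"lowest",np.percentile(Y[:,2],[.5,1,2,5]).round(4),"at",np.median(lo,0).round(4),"inner x",(np.percentile(Y[Y[:,2]<np.percentile(Y[:,2],10)][:,0],[2,98])).round(4))
cv2.imwrite(sys.argv[1],q[:,:,::-1])
E
python3 w.py pics/w4.png; python3 - <<'E'
from h import *
for n in("scene","wrist"):
    c=calibration(n);p,d=camera(n)
    for t in [x for x in trace("jar",n) if n=="wrist" or x["rect"][0]>290][:1]:
        Q=cloud(c,d,cv2.erode(t["region"].astype(np.uint8),np.ones((3,3)))>0);L=Q[Q[:,2]>.096]
        A=np.c_[L[:,:2]-L[:,:2].mean(0),np.ones(len(L))];print(n,"lid centre",L.mean(0).round(4),"plane",np.linalg.lstsq(A,L[:,2],rcond=None)[0].round(3))
        S=Q[(Q[:,2]>.04)&(Q[:,2]<.085)];print(len(S),circ(S,.031) if len(S)>40 else "")
E
```

```text
tcp [0.4473 0.0922 0.1143] cam-tcp [-0.0004  0.0714  0.1817] grip 0.08524141294352458
L 22474 lowest [0.1789 0.1838 0.1889 0.1983] at [0.3996 0.1029 0.1809] inner x [0.3825 0.4041]
R 23473 lowest [0.1705 0.1728 0.1764 0.1862] at [0.4892 0.0953 0.1716] inner x [0.4887 0.5019]
scene lid centre [0.4557 0.0889 0.1017] plane [-0.035  0.018  0.102]
566 (array([0.44917422, 0.09228728]), np.float64(0.0006819538935415124))
wrist lid centre [0.448  0.0961 0.1017] plane [-0.001 -0.008  0.102]
628 (array([0.44804635, 0.09357556]), np.float64(0.00011225552399449917))
```

View pics/w4.png

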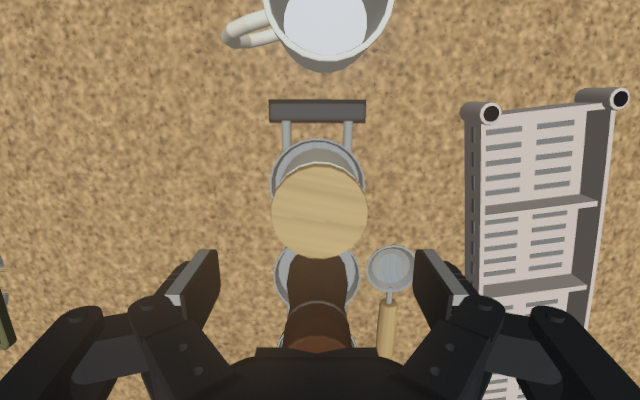

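The jar is back upright in its dish, with its lid level at (320,210). The open tips are at z≈0.172 with the TCP reading 0.114, so I'll apply a +44 mm tool offset, which gives a jar grasp at a reported z of about 0.010.

>>> {"fn": "play_rows", "kwargs": {
  "moves": "0.02 0.03 0.7 0 0 0 1; 0 0 0.7 0 0 0 1; 0 0 0.7 0 0 0 1; 0 0 0.5 0 0 0 1; 0 0 0 0 0 0 1"
}}

```text
time_s: 7.3
position: [0.4469, 0.0927, 0.0084]
eef_rot: [0.707, 0.707, -0.003, -0.002]
contact_force: [-0.2, -0.3, 0.1]
grip_width: 0.0856
grip_force: 0.0
```

>>> {"fn": "play_rows", "kwargs": {
  "moves": "0 0 0 0 0 0 -1; 0 0 0 0 0 0 -1; 0 0 0 0 0 0 -1; 0 0 0 0 0 0 -1; 0 0 0 0 0 0 -1",
  "squeeze": 40
}}

```text
time_s: 7.92
position: [0.4504, 0.0935, 0.0114]
eef_rot: [0.707, 0.707, 0.001, 0.0]
contact_force: [-1.3, -0.2, 6.4]
grip_width: 0.0607
grip_force: 44.5
```

>>> {"fn": "play_rows", "kwargs": {
  "moves": "0 0 -0.1 0 0 0 -1; 0 0 -0.3 0 0 0 -1; 0 0 -0.6 0 0 0 -1; 0 0 -0.5 0 0 0 -1; 0 0.2 0 0 0 0 -1",
  "squeeze": 60
}}

```text
time_s: 8.55
position: [0.4592, 0.0936, 0.0722]
eef_rot: [0.707, 0.707, 0.001, 0.001]
contact_force: [-0.2, -0.9, -3.7]
grip_width: 0.0606
grip_force: 65.8
```

>>> {"fn": "play_rows", "kwargs": {
  "moves": "0.1 0.7 0 0 0 0 -1; 0.1 0.95 0 0 0 0 -1; 0.1 0.95 0 0 0 0 -1; 0.1 0.95 0 0 0 0 -1; 0.07 0.7 0 0 0 0 -1"
}}

```text
time_s: 9.18
position: [0.6296, 0.1121, 0.0691]
eef_rot: [0.707, 0.707, -0.0, -0.0]
contact_force: [-1.7, 0.0, -2.9]
grip_width: 0.0606
grip_force: 65.9
```

>>> {"fn": "play_rows", "kwargs": {
  "moves": "0 0.2 0.2 0 0 0 -1; 0 0 0.5 0 0 0 -1; 0 0 0.5 0 0 0 -1; 0 0 0.3 0 0 0 -1; 0 0 0 0 0 0 -1"
}}

```text
time_s: 9.8
position: [0.634, 0.1117, 0.009]
eef_rot: [0.707, 0.707, -0.002, -0.001]
contact_force: [-0.1, 0.3, -3.4]
grip_width: 0.0603
grip_force: 66.0
```

>>> {"fn": "play_rows", "kwargs": {
  "moves": "0.02 0.08 0.12 0 0 0 -1; 0 0 0.1 0 0 0 -1; 0 0 0.06 0 0 0 -1; 0 0 0.03 0 0 0 -1; 0 0 0 0 0 0 -1"
}}

```text
time_s: 10.42
position: [0.6391, 0.1128, -0.0017]
eef_rot: [0.707, 0.707, -0.0, -0.0]
contact_force: [0.3, 0.8, -2.8]
grip_width: 0.0605
grip_force: 66.0
```

>>> {"fn": "play_rows", "kwargs": {
  "moves": "0 0 0.04 0 0 0 -1; 0 0 0.03 0 0 0 -1; 0 0 0.03 0 0 0 -1; 0 0 0 0 0 0 -1"
}}

```text
time_s: 10.92
position: [0.6392, 0.1129, -0.0045]
eef_rot: [0.707, 0.707, 0.0, 0.0]
contact_force: [-2.4, -1.1, 5.6]
grip_width: 0.0605
grip_force: 66.7
```

>>> {"fn": "play_rows", "kwargs": {
  "moves": "0 0 0 0 0 0 0.6; 0 0 0 0 0 0 0.8; 0 0 -0.05 0 0 0 1; 0 0 -0.3 0 0 0 1; 0 0 -0.8 0 0 0 1"
}}

```text
time_s: 11.55
position: [0.6376, 0.1126, 0.0396]
eef_rot: [0.707, 0.707, -0.001, -0.001]
contact_force: [-0.0, 1.1, -0.9]
grip_width: 0.086
grip_force: 0.0
```

>>> {"fn": "play_rows", "kwargs": {
  "moves": "0 0 -1 0 0 0 1; -0.2 -0.4 -0.9 0 0 0 1; -0.5 -0.9 -0.2 0 0 0 1; -0.5 -0.9 0 0 0 0 1; -0.5 -0.9 0 0 0 0 1"
}}

```text
time_s: 12.18
position: [0.5146, 0.0444, 0.1255]
eef_rot: [0.707, 0.707, 0.001, 0.001]
contact_force: [0.1, 0.3, 0.1]
grip_width: 0.0853
grip_force: 0.0
```

>>> {"fn": "play_rows", "kwargs": {
  "moves": "-0.5 -0.9 0 0 0 0 1; -0.4 -0.7 0 0 0 0 1; 0 0 0 0 0 0 1"
}}

```text
time_s: 12.55
position: [0.449, 0.0082, 0.1251]
eef_rot: [0.708, 0.706, -0.0, -0.0]
contact_force: [0.2, 0.7, -0.7]
grip_width: 0.0853
grip_force: 0.0
```

```bash
cat > v.py <<'E'
from h import *
import sys
s=get_state();print("tcp",np.round(s["position"],4))
spec=dict(jar=(.031,.03,.06),mill=(.023,.083,.11),shaker=(.025,.03,.085),tin=(.024,.03,.08))
base=dict(a.split("=") for a in sys.argv[1].split(","))
for n in("scene","top","wrist"):
    c=calibration(n);p,d=camera(n)
    if len(sys.argv)>2 and sys.argv[2]==n: cv2.imwrite(sys.argv[3],p[:,:,::-1])
    for o,b0 in base.items():
        for t in trace(o,n)[:2]:
            Q=cloud(c,d,cv2.erode(t["region"].astype(np.uint8),np.ones((3,3)))>0)
            if len(Q)<60: continue
            r,a,b=spec[o];z=Q[:,2]-float(b0);S=Q[(z>a)&(z<b)]
            print(n,o,round(t["score"],2),"ztop",np.percentile(Q[:,2],98).round(4),"mid",np.median(Q,0).round(3),len(S),circ(S,r) if len(S)>30 else"")
E
python3 v.py jar=.006,mill=.022 scene pics/s5.png
```

```text
tcp [0.449  0.0082 0.1251]
scene jar 0.74 ztop 0.0323 mid [0.473 0.002 0.025] 0 
scene jar 0.61 ztop 0.0875 mid [0.658 0.1   0.07 ] 464 (array([0.63965258, 0.11195604]), np.float64(0.0005335895227608651))
scene mill 0.85 ztop 0.144 mid [ 0.467 -0.002  0.09 ] 312 (array([0.44782208, 0.00615473]), np.float64(0.000597355660780445))
top jar 0.61 ztop 0.0883 mid [0.629 0.111 0.085] 126 (array([0.6392569 , 0.11337308]), np.float64(0.00027985265171310593))
wrist jar 0.59 ztop 0.0869 mid [0.621 0.112 0.085] 1848 (array([0.63815278, 0.11326668]), np.float64(0.0002975599596102413))
wrist mill 0.66 ztop 0.1516 mid [0.447 0.019 0.137] 709 (array([0.44668181, 0.00736843]), np.float64(0.00013153980653796138))
```

View pics/s5.png

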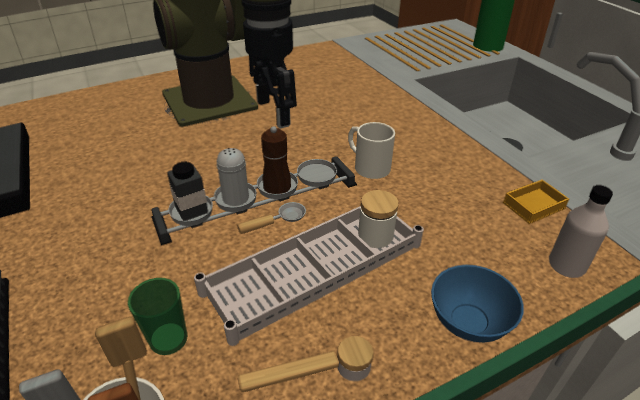

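The jar stands in the end compartment at (378,220) and measures (0.639, 0.113), as planned. The gripper is over the mill.

>>> {"fn": "play_rows", "kwargs": {
  "moves": "-0.03 -0.04 0.5 0 0 0 1; 0 0 0.6 0 0 0 1; 0 0 0.5 0 0 0 1; 0 0 0.23 0 0 0 1; 0 0 0 0 0 0 1"
}}

```text
time_s: 13.62
position: [0.4491, 0.0078, 0.0507]
eef_rot: [0.707, 0.707, -0.0, -0.0]
contact_force: [-0.3, 0.1, 0.5]
grip_width: 0.0857
grip_force: 0.0
```

>>> {"fn": "play_rows", "kwargs": {
  "moves": "0 0 0 0 0 0 -1; 0 0 0 0 0 0 -1; 0 0 0 0 0 0 -1; 0 0 0 0 0 0 -1; 0 0 0 0 0 0 -1",
  "squeeze": 50
}}

```text
time_s: 14.25
position: [0.4499, 0.0078, 0.0519]
eef_rot: [0.707, 0.707, 0.0, 0.0]
contact_force: [-1.4, -0.5, 5.7]
grip_width: 0.0447
grip_force: 50.3
```

>>> {"fn": "play_rows", "kwargs": {
  "moves": "0 0 -0.1 0 0 0 -1; 0 0 -0.3 0 0 0 -1; 0 0 -0.6 0 0 0 -1; 0 0 -0.5 0 0 0 -1; 0.05 0.3 0 0 0 0 -1"
}}

```text
time_s: 14.88
position: [0.4627, 0.0098, 0.1128]
eef_rot: [0.707, 0.707, 0.001, 0.001]
contact_force: [-0.0, -0.4, -2.2]
grip_width: 0.0448
grip_force: 51.4
```

>>> {"fn": "play_rows", "kwargs": {
  "moves": "0.1 0.8 0 0 0 0 -1; 0.1 0.95 0 0 0 0 -1; 0.1 0.95 0 0 0 0 -1; 0.1 0.95 0 0 0 0 -1; 0.05 0.7 0 0 0 0 -1"
}}

```text
time_s: 15.5
position: [0.6375, 0.0281, 0.1095]
eef_rot: [0.707, 0.707, -0.0, -0.0]
contact_force: [0.1, -0.0, -2.0]
grip_width: 0.0448
grip_force: 51.5
```

>>> {"fn": "play_rows", "kwargs": {
  "moves": "0 0.3 0.2 0 0 0 -1; 0 0 0.5 0 0 0 -1; 0 0 0.5 0 0 0 -1; 0 0 0.3 0 0 0 -1; 0 0 0 0 0 0 -1"
}}

```text
time_s: 16.12
position: [0.6458, 0.0276, 0.0495]
eef_rot: [0.707, 0.707, -0.001, -0.001]
contact_force: [-0.2, -0.1, -2.3]
grip_width: 0.045
grip_force: 51.7
```

>>> {"fn": "play_rows", "kwargs": {
  "moves": "0.01 0.04 0.12 0 0 0 -1; 0 0 0.08 0 0 0 -1; 0 0 0.05 0 0 0 -1; 0 0 0.03 0 0 0 -1; 0 0 0 0 0 0 -1"
}}

```text
time_s: 16.75
position: [0.6491, 0.0281, 0.0399]
eef_rot: [0.707, 0.707, -0.0, 0.0]
contact_force: [-0.2, -0.3, -1.9]
grip_width: 0.0453
grip_force: 51.7
```

>>> {"fn": "play_rows", "kwargs": {
  "moves": "0 0 0.02 0 0 0 -1; 0 0 0.02 0 0 0 -1; 0 0 0.01 0 0 0 -1; 0 0 0 0 0 0 -1"
}}

```text
time_s: 17.25
position: [0.6491, 0.0281, 0.0379]
eef_rot: [0.707, 0.707, -0.0, -0.0]
contact_force: [-0.4, -0.3, -1.7]
grip_width: 0.045
grip_force: 51.7
```

>>> {"fn": "play_rows", "kwargs": {
  "moves": "0 0 0.03 0 0 0 -1; 0 0 0.02 0 0 0 -1; 0 0 0.02 0 0 0 -1; 0 0 0 0 0 0 -1"
}}

```text
time_s: 17.75
position: [0.6491, 0.0281, 0.036]
eef_rot: [0.707, 0.707, 0.0, 0.0]
contact_force: [-2.6, -0.5, 5.0]
grip_width: 0.0451
grip_force: 52.2
```

>>> {"fn": "play_rows", "kwargs": {
  "moves": "0 0 0 0 0 0 0.4; 0 0 0 0 0 0 0.7; 0 0 -0.05 0 0 0 1; 0 0 -0.5 0 0 0 1; 0 0 -0.8 0 0 0 1"
}}

```text
time_s: 18.38
position: [0.6479, 0.028, 0.0883]
eef_rot: [0.707, 0.707, -0.001, -0.001]
contact_force: [-0.4, 0.1, 0.8]
grip_width: 0.0857
grip_force: 0.0
```

>>> {"fn": "play_rows", "kwargs": {
  "moves": "0 0 -0.8 0 0 0 1; -0.4 -0.8 0 0 0 0 1; -0.5 -0.95 0 0 0 0 1; -0.5 -0.95 0 0 0 0 1; -0.5 -0.95 0 0 0 0 1"
}}

```text
time_s: 19.0
position: [0.5021, -0.0484, 0.1212]
eef_rot: [0.707, 0.707, 0.0, 0.0]
contact_force: [0.5, -0.5, 0.3]
grip_width: 0.0855
grip_force: 0.0
```

>>> {"fn": "play_rows", "kwargs": {
  "moves": "-0.5 -0.95 0 0 0 0 1; -0.22 -0.45 0 0 0 0 1; 0 0 0 0 0 0 1"
}}

```text
time_s: 19.38
position: [0.4467, -0.0769, 0.1214]
eef_rot: [0.708, 0.707, 0.0, 0.0]
contact_force: [0.0, 0.1, 0.3]
grip_width: 0.0855
grip_force: 0.0
```

```bash
python3 v.py mill=.006,shaker=.022
```

```text
tcp [ 0.4467 -0.0769  0.1214]
scene mill 0.73 ztop 0.1286 mid [0.665 0.017 0.077] 357 (array([0.64726775, 0.02666223]), np.float64(0.0005652330807462622))
scene shaker 0.69 ztop 0.1263 mid [ 0.467 -0.083  0.086] 674 (array([ 0.44748692, -0.07783966]), np.float64(0.0006574265022609889))
scene shaker 0.5 ztop 0.1302 mid [0.665 0.017 0.077] 648 (array([0.64458438, 0.028154  ]), np.float64(0.0008145755612833754))
top mill 0.89 ztop 0.135 mid [0.632 0.029 0.116] 108 (array([0.64703259, 0.02794586]), np.float64(0.00028775707395581156))
top shaker 0.74 ztop 0.1259 mid [ 0.439 -0.06   0.116] 106 (array([ 0.44735956, -0.07612602]), np.float64(0.00020128650209954614))
wrist mill 0.95 ztop 0.1158 mid [0.625 0.025 0.071] 2467 (array([0.64595575, 0.02796784]), np.float64(0.0003771334153618196))
wrist shaker 0.94 ztop 0.1262 mid [ 0.446 -0.066  0.12 ] 904 (array([ 0.44635837, -0.07625617]), np.float64(0.00018462506446179257))
```

>>> {"fn": "play_rows", "kwargs": {
  "moves": "0 0 0.6 0 0 0 1; 0 0 0.7 0 0 0 1; 0 0 0.7 0 0 0 1; 0 0 0.45 0 0 0 1; 0 0 0 0 0 0 1"
}}

```text
time_s: 20.45
position: [0.4457, -0.0763, 0.0219]
eef_rot: [0.707, 0.707, -0.001, -0.001]
contact_force: [-0.2, 0.3, 0.6]
grip_width: 0.0855
grip_force: 0.0
```

>>> {"fn": "play_rows", "kwargs": {
  "moves": "0 0 0 0 0 0 -1; 0 0 0 0 0 0 -1; 0 0 0 0 0 0 -1; 0 0 0 0 0 0 -1; 0 0 0 0 0 0 -1",
  "squeeze": 50
}}

```text
time_s: 21.08
position: [0.4481, -0.0768, 0.0242]
eef_rot: [0.707, 0.707, 0.001, 0.001]
contact_force: [-0.3, 0.2, 5.4]
grip_width: 0.049
grip_force: 51.8
```

>>> {"fn": "play_rows", "kwargs": {
  "moves": "0 0 -0.1 0 0 0 -1; 0 0 -0.3 0 0 0 -1; 0 0 -0.6 0 0 0 -1; 0 0 -0.5 0 0 0 -1; 0.05 0.4 0 0 0 0 -1"
}}

```text
time_s: 21.7
position: [0.4639, -0.0748, 0.0847]
eef_rot: [0.707, 0.707, 0.001, 0.001]
contact_force: [-0.2, 0.8, -3.2]
grip_width: 0.049
grip_force: 52.2
```

>>> {"fn": "play_rows", "kwargs": {
  "moves": "0.1 0.9 0 0 0 0 -1; 0.1 0.95 0 0 0 0 -1; 0.1 0.95 0 0 0 0 -1; 0.1 0.95 0 0 0 0 -1; 0.05 0.8 0 0 0 0 -1"
}}

```text
time_s: 22.32
position: [0.6472, -0.0561, 0.0815]
eef_rot: [0.707, 0.707, -0.0, -0.0]
contact_force: [-0.2, -0.5, -1.8]
grip_width: 0.049
grip_force: 52.4
```

>>> {"fn": "play_rows", "kwargs": {
  "moves": "0 0.36 0.2 0 0 0 -1; 0 0 0.5 0 0 0 -1; 0 0 0.5 0 0 0 -1; 0 0 0.3 0 0 0 -1; 0 0 0 0 0 0 -1"
}}

```text
time_s: 22.95
position: [0.6578, -0.0566, 0.0214]
eef_rot: [0.707, 0.707, -0.001, -0.001]
contact_force: [-0.0, -1.1, -2.0]
grip_width: 0.0487
grip_force: 52.5
```

>>> {"fn": "play_rows", "kwargs": {
  "moves": "0.01 0 0.13 0 0 0 -1; 0 0 0.08 0 0 0 -1; 0 0 0.05 0 0 0 -1; 0 0 0.02 0 0 0 -1; 0 0 0 0 0 0 -1"
}}

```text
time_s: 23.58
position: [0.6596, -0.0563, 0.012]
eef_rot: [0.707, 0.707, 0.0, 0.0]
contact_force: [-0.7, 0.9, -2.6]
grip_width: 0.049
grip_force: 52.5
```

>>> {"fn": "play_rows", "kwargs": {
  "moves": "0 0 0.03 0 0 0 -1; 0 0 0.02 0 0 0 -1; 0 0 0.01 0 0 0 -1; 0 0 0 0 0 0 -1"
}}

```text
time_s: 24.08
position: [0.6594, -0.0563, 0.0094]
eef_rot: [0.707, 0.707, -0.0, -0.0]
contact_force: [-0.8, -0.7, -2.5]
grip_width: 0.0487
grip_force: 52.5
```

>>> {"fn": "play_rows", "kwargs": {
  "moves": "0 0 0.03 0 0 0 -1; 0 0 0.02 0 0 0 -1; 0 0 0.01 0 0 0 -1; 0 0 0 0 0 0 -1"
}}

```text
time_s: 24.58
position: [0.6596, -0.0563, 0.0082]
eef_rot: [0.707, 0.707, 0.0, 0.0]
contact_force: [-1.5, -0.0, 4.6]
grip_width: 0.0492
grip_force: 52.8
```

>>> {"fn": "play_rows", "kwargs": {
  "moves": "0 0 0 0 0 0 0.4; 0 0 0 0 0 0 0.7; 0 0 -0.05 0 0 0 1; 0 0 -0.6 0 0 0 1; 0 0 -0.9 0 0 0 1"
}}

```text
time_s: 25.2
position: [0.6582, -0.0562, 0.0683]
eef_rot: [0.707, 0.707, -0.001, -0.001]
contact_force: [0.1, -0.5, -0.3]
grip_width: 0.0851
grip_force: 0.0
```

>>> {"fn": "play_rows", "kwargs": {
  "moves": "0 0 -0.9 0 0 0 1; -0.4 -0.8 0 0 0 0 1; -0.5 -1 0 0 0 0 1; -0.5 -1 0 0 0 0 1; -0.5 -1 0 0 0 0 1"
}}

```text
time_s: 25.82
position: [0.5063, -0.1328, 0.1052]
eef_rot: [0.707, 0.707, 0.0, 0.0]
contact_force: [1.1, -0.3, 0.4]
grip_width: 0.0855
grip_force: 0.0
```

>>> {"fn": "play_rows", "kwargs": {
  "moves": "-0.5 -1 0 0 0 0 1; -0.2 -0.5 0 0 0 -0.55 1; 0 0 0 0 0 0 1"
}}

```text
time_s: 26.2
position: [0.446, -0.1606, 0.1053]
eef_rot: [0.684, 0.729, -0.0, -0.0]
contact_force: [0.8, -0.5, 0.5]
grip_width: 0.0851
grip_force: 0.0
```

```bash
python3 v.py shaker=.006 wrist pics/w6.png; python3 - <<'E'
from h import *
T=[]
for n in("scene","wrist"):
    c=calibration(n);p,d=camera(n)
    for t in trace("tin",n)[:1]:
        Q=cloud(c,d,cv2.erode(t["region"].astype(np.uint8),np.ones((3,3)))>0);z=Q[:,2]
        S=Q[(z>.05)&(z<.1)];C=Q[z>.108];B=np.ascontiguousarray(Q[(z>.1)&(z<.1065)][:,:2],dtype=np.float32)
        def f(q):
            x=(S[:,:2]-q[:2])@np.array([[np.cos(q[2]),-np.sin(q[2])],[np.sin(q[2]),np.cos(q[2])]]);return abs(x).max(1)-.024
        s=min((least_squares(f,[.446,-.161,a],loss="soft_l1",f_scale=.001) for a in(-.1,0,.1)),key=lambda s:s.cost)
        print(n,"tin",s.x.round(4),len(S),"cap",((C.max(0)+C.min(0))/2).round(4),"rect",cv2.minAreaRect(B) if len(B)>20 else"")
E
```

```text
tcp [ 0.446  -0.1606  0.1053]
scene shaker 0.89 ztop 0.1103 mid [ 0.679 -0.064  0.077] 775 (array([ 0.66005212, -0.05726748]), np.float64(0.0004687720222730368))
top shaker 0.88 ztop 0.1108 mid [ 0.646 -0.05   0.102] 218 (array([ 0.65938868, -0.05591907]), np.float64(0.00028006783143276655))
wrist shaker 0.92 ztop 0.0873 mid [ 0.636 -0.06   0.056] 4016 (array([ 0.65847717, -0.05578222]), np.float64(0.0003964247940908619))
scene tin [ 0.4465 -0.1618  0.0754] 724 cap [ 0.451  -0.1626  0.1142] rect ((0.44997158646583557, -0.16329622268676758), (0.04669696465134621, 0.045155707746744156), 4.853943347930908)
wrist tin [ 0.4466 -0.1599  0.0792] 1176 cap [ 0.4448 -0.1596  0.1139] rect ((0.44459909200668335, -0.1593514233827591), (0.04793839529156685, 0.04712793603539467), 4.879302978515625)
```

View pics/w6.png

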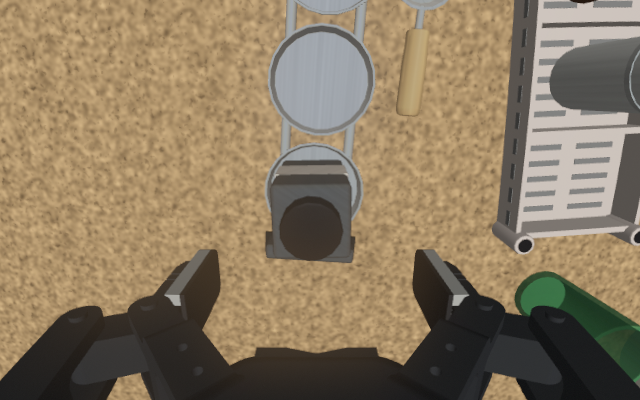

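The wrist view shows the tin square between the fingers, cap at (312,228). I'll trim its yaw by 0.013 rad and go down.

>>> {"fn": "play_rows", "kwargs": {
  "moves": "0 0.01 0.5 0 0 -0.1 1; 0 0 0.6 0 0 0 1; 0 0 0.6 0 0 0 1; 0 0 0.45 0 0 0 1; 0 0 0 0 0 0 1"
}}

```text
time_s: 27.32
position: [0.4465, -0.1596, 0.0179]
eef_rot: [0.679, 0.734, -0.001, -0.002]
contact_force: [0.0, 0.7, 0.5]
grip_width: 0.0855
grip_force: 0.0
```

>>> {"fn": "play_rows", "kwargs": {
  "moves": "0 0 0 0 0 0 -1; 0 0 0 0 0 0 -1; 0 0 0 0 0 0 -1; 0 0 0 0 0 0 -1; 0 0 0 0 0 0 -1",
  "squeeze": 50
}}

```text
time_s: 27.95
position: [0.4485, -0.1606, 0.0201]
eef_rot: [0.679, 0.734, 0.0, 0.001]
contact_force: [-0.7, -0.4, 7.1]
grip_width: 0.0471
grip_force: 52.6
```

>>> {"fn": "play_rows", "kwargs": {
  "moves": "0 0 -0.1 0 0 0 -1; 0 0 -0.3 0 0 0 -1; 0 0 -0.6 0 0 0 -1; 0 0 -0.5 0 0 0 -1; 0 0 0 0 0 -0.43 -1"
}}

```text
time_s: 28.58
position: [0.4494, -0.1608, 0.0813]
eef_rot: [0.659, 0.752, 0.001, 0.002]
contact_force: [0.1, 0.2, -2.5]
grip_width: 0.0474
grip_force: 52.2
```

```bash
python3 -c "
from h import *
s=get_state();print(np.round(s['position'],4),s['eef_rot'])
rows([.6714,-.1404,s['position'][2]],.129,6)"
```

```text
[ 0.4494 -0.1608  0.0813] [0.65946203 0.75173538 0.00076007 0.00178286]
-0.04 0.93 0.0 0.0 0.0 0.0
-0.04 0.93 0.0 0.0 0.0 0.0
-0.04 0.93 0.0 0.0 0.0 0.0
-0.04 0.93 0.0 0.0 0.0 0.0
-0.04 0.93 0.0 0.0 0.0 0.0
-0.04 0.93 0.0 0.0 0.0 0.0
```

>>> {"fn": "play_rows", "kwargs": {
  "moves": "-0.04 0.7 0 0 0 0 -1; -0.04 1 0 0 0 0 -1; -0.04 1 0 0 0 0 -1; -0.04 1 0 0 0 0 -1; -0.04 1 0 0 0 0 -1"
}}

```text
time_s: 29.2
position: [0.6363, -0.1437, 0.0794]
eef_rot: [0.66, 0.751, -0.0, -0.0]
contact_force: [0.7, -0.4, -2.6]
grip_width: 0.0476
grip_force: 52.4
```

>>> {"fn": "play_rows", "kwargs": {
  "moves": "-0.04 0.88 0 0 0 0 -1; 0 0 0.5 0 0 0 -1; 0 0 0.6 0 0 0 -1; 0 0 0.4 0 0 0 -1; 0 0 0 0 0 0 -1"
}}

```text
time_s: 29.82
position: [0.6687, -0.1407, 0.0176]
eef_rot: [0.66, 0.751, -0.001, -0.002]
contact_force: [-0.9, -0.2, -2.7]
grip_width: 0.0475
grip_force: 52.7
```

>>> {"fn": "play_rows", "kwargs": {
  "moves": "0 0 0.12 0 0 0 -1; 0 0 0.08 0 0 0 -1; 0 0 0.05 0 0 0 -1; 0 0 0.02 0 0 0 -1; 0 0 0 0 0 0 -1"
}}

```text
time_s: 30.45
position: [0.6704, -0.141, 0.0084]
eef_rot: [0.66, 0.751, 0.0, 0.0]
contact_force: [-0.7, -0.4, -2.9]
grip_width: 0.0476
grip_force: 52.7
```

>>> {"fn": "play_rows", "kwargs": {
  "moves": "0 0 0.04 0 0 0 -1; 0 0 0.03 0 0 0 -1; 0 0 0.02 0 0 0 -1; 0 0 0.01 0 0 0 -1; 0 0 0 0 0 0 -1"
}}

```text
time_s: 31.08
position: [0.6704, -0.141, 0.0043]
eef_rot: [0.66, 0.751, -0.0, -0.0]
contact_force: [-0.9, -0.2, -3.5]
grip_width: 0.0473
grip_force: 52.7
```

>>> {"fn": "play_rows", "kwargs": {
  "moves": "0 0 0.02 0 0 0 -1; 0 0 0.01 0 0 0 -1; 0 0 0.01 0 0 0 -1; 0 0 0 0 0 0 -1"
}}

```text
time_s: 31.58
position: [0.6705, -0.141, 0.0041]
eef_rot: [0.66, 0.751, 0.0, 0.0]
contact_force: [-2.3, 0.5, 6.1]
grip_width: 0.0475
grip_force: 53.6
```

Contact. I'll release, rise and back away for a final look.

>>> {"fn": "play_rows", "kwargs": {
  "moves": "0 0 0 0 0 0 0.4; 0 0 0 0 0 0 0.7; 0 0 -0.05 0 0 0 1; 0 0 -0.6 0 0 0 1; 0 0 -0.9 0 0 0 1"
}}

```text
time_s: 32.2
position: [0.6691, -0.1407, 0.0638]
eef_rot: [0.66, 0.751, -0.001, -0.001]
contact_force: [-0.1, -0.3, -0.6]
grip_width: 0.0854
grip_force: 0.0
```

>>> {"fn": "play_rows", "kwargs": {
  "moves": "0 0 -1 0 0 0 1; 0 0 -0.9 0 0 0 1; 0 -0.8 0 0 0 0 1; -0.5 -1 0 0 0 0 1; -0.8 -1 0 0 0 0 1"
}}

```text
time_s: 32.83
position: [0.5652, -0.2069, 0.1409]
eef_rot: [0.659, 0.752, 0.0, 0.0]
contact_force: [0.1, -0.2, -0.3]
grip_width: 0.0853
grip_force: 0.0
```

>>> {"fn": "play_rows", "kwargs": {
  "moves": "-0.8 -1 0 0 0 0 1; -0.8 -1 0 0 0 0 1; -0.5 -0.5 0 0 0 0 1; 0 0 0 0 0 0 1; 0 0 0 0 0 0 1"
}}

```text
time_s: 33.45
position: [0.4782, -0.3029, 0.1408]
eef_rot: [0.66, 0.751, 0.0, 0.0]
contact_force: [-0.1, 0.5, 0.4]
grip_width: 0.0854
grip_force: 0.0
```

```bash
python3 v.py jar=.006,mill=.006,shaker=.006,tin=.006,mug=0 scene pics/s7.png 2>&1 | grep -v -i -E "error|trace|file|wrist"
```

```text
tcp [ 0.4782 -0.3029  0.1408]
scene jar 0.61 ztop 0.0322 mid [ 0.444 -0.078  0.023] 0 
scene mill 0.63 ztop 0.1296 mid [0.665 0.017 0.077] 356 (array([0.64720926, 0.02673708]), np.float64(0.0005085525455192051))
scene shaker 0.59 ztop 0.1104 mid [ 0.679 -0.064  0.076] 796 (array([ 0.66003795, -0.05729463]), np.float64(0.00047708697064667224))
scene tin 0.93 ztop 0.1029 mid [ 0.692 -0.146  0.074] 929 (array([ 0.67392548, -0.14323978]), np.float64(0.0020949199977273528))
scene tin 0.25 ztop 0.0319 mid [0.445 0.094 0.023] 0 
    r,a,b=spec[o];z=Q[:,2]-float(b0);S=Q[(z>a)&(z<b)]
          ~~~~^^^
```

View pics/s7.png

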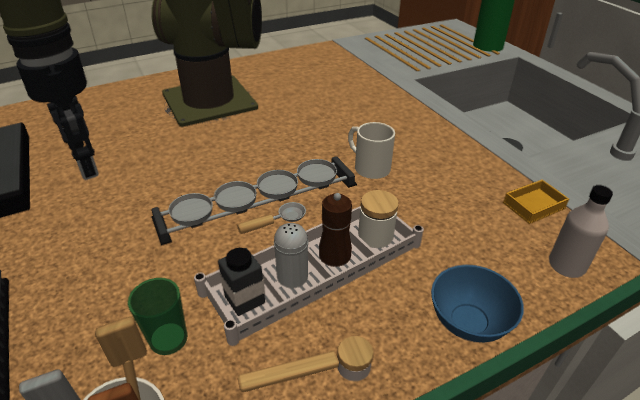

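The final view shows all four upright, one per compartment: tin (242,280), shaker (291,255), mill (337,230), jar (378,218). The order is the same as on the rack, the dishes are empty, the mug is unmoved at (375,150), and the arm is clear.

```bash
python3 -c "
from cell import *
print(close_job())"
```

```text
the job is handed in; nothing more can be done
None
```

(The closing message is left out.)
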